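Fill and cap a stored hydraulic valve

TASK

Give the hand pump at least three full strokes, pushing its lever right down and letting it come all the way back up each time. Then take the loose cap that fits the stud on top of the valve (the middle-sized of the three), push it straight down over the stud until it clicks, and keep pressing so that it stays squeezed fully home on the sprung seal ring; finish while still holding it pressed down there, with the pump lever up. Leave the other things on the bench where they are.

Things in the scene. Friction and masses are not known exactly. Their poses are not given: they have to be found in the camera images.
- stand: filling stand, bolted to the bench: a dark steel plate 180 x 500 x 8 mm carrying the grey hand pump on its left (+y) part and an aluminium manifold bar (60 mm wide, 340 mm long, top 48 mm above the bench) on the rest. Origin on the bench surface, y along the bar; x points away from the robot, give or take 0.12 rad of yaw
- pump_lever (a joint): sprung pump lever, rad: 0 = up at rest (32 deg above level, pointing along the stand's -x towards the robot), grows as it is pushed down, 0.75 = bottom stop (11 deg below level). The spring brings it back up by itself when the hand lifts. Pushing at the paddle takes about 5 N at the top and 10 N at the bottom
- lever_pivot (a point): hinge axis of the pump lever, 150 mm above the bench; the axis is the stand's y axis
- paddle (a point): centre of the top face of the flat black paddle at the free end of the pump lever (64 mm along the lever, 50 mm wide, 10 mm thick, leaning with it); 190 mm from lever_pivot, measured along the lever, and 8 mm above the line of the lever. Moves with the lever. Push it down from above. About 255 mm above the bench at rest and 120 mm when fully down
- valve: valve bolted on the manifold bar: dark block 50 x 75 x 50 mm with a black coil at each end, 165 mm long over the coils (190 mm over their end caps), long axis along its y, coil tops 4 mm lower than the block's top. Origin at the underside of the block, z up; the stud rises from the middle of its top face
- stud_base (a point): point on the stud's axis at the valve's flat top face, 98 mm above the bench, z up. From here rises the steel stud, 22 mm diameter, 26 mm tall, tip tapered to 16 mm over the last 4 mm, with four sprung balls round it at 15 mm height that stand out to 31 mm diameter. Round its foot lies the black sprung seal ring, 42 mm diameter
- seal (a joint): how far the sprung seal ring is squeezed, m: 0 = free (its top 7 mm above the valve's top face), 0.005 = stop (2 mm above). About 2.5 N to start it and 15 N at the stop
- cap: the cap that fits: plain grey plastic cylinder, 42 mm diameter, 40 mm tall, about 60 g, middle-sized of three alike in colour, standing open side down. Origin at the centre of its lower rim, z up. Inside the rim a lip of 25 mm bore, 3 mm high, above it a 33 mm bore to 27 mm deep. Grip its side in the upper 25 mm. Let go after the click it stays on, but rests only lightly on the seal ring
- cap_top (a point): centre of the cap's flat top, 40 mm above its rim. Pushed down over the stud, the rim meets the balls about 21 mm above the valve's top face, takes about 10 N to pass them, clicks about 12 mm above it (the balls now pull it down by up to 10 N), meets the seal ring at 7 mm and reaches the stop at 2 mm. Holding it squeezed there takes some 12 to 20 N
- cap_small: a cap that does not fit: grey cylinder 28 mm diameter, 40 mm tall, origin at the centre of its underside; to be left
- cap_wide: a cap that does not fit: grey cylinder 58 mm diameter, 30 mm tall, origin at the centre of its underside; to be left
- spare_valve: loose valve with coils, about 155 x 50 x 55 mm, on the left of the bench, origin at its underside; to be left
- wrench: spanner lying on the bench near the robot, left; to be left
- screwdriver: screwdriver lying on the bench near the robot; to be left
- oil_can: steel can 60 mm diameter, 150 mm tall, right of the stand, origin at its underside; to be left
- parts_tray: open steel tray 140 x 100 x 30 mm, on the right, origin at its underside; to be left
- carton: cardboard box 90 x 70 x 60 mm, left of the stand, origin at its underside; to be left
Mind the look-alikes: they are no part of the job. What is shaped like the cap but orange or yellow is not meant.

How it is judged:
On the way, in this order (a step that is already met when the one before it is completed fails the run):
1. pump lever pushed right down, first stroke (value of joint pump_lever above 0.64 rad), for 0.02 s.
2. pump lever back up, first stroke (value of joint pump_lever below 0.08 rad), for 0.02 s.
3. pump lever pushed right down, second stroke (value of joint pump_lever above 0.64 rad), for 0.02 s.
4. pump lever back up, second stroke (value of joint pump_lever below 0.08 rad), for 0.02 s.
5. pump lever pushed right down, third stroke (value of joint pump_lever above 0.64 rad), for 0.02 s.
6. pump lever back up, third stroke (value of joint pump_lever below 0.08 rad), for 0.02 s.
7. cap snapped over the stud and pressed down on the seal ring (horizontal distance between cap and stud_base below 0.004 m and angle between cap's own z axis and vertical below 0.12 rad and z of cap in the frame of stud_base below 0.0045 m and value of joint seal above 0.003 m and contact force between any of the fingers, the arm and cap above 2 N), for 0.2 s.
At the end, for the whole second after the job is handed in: The cap sits upright (within 0.12 rad) on the stud, within 4 mm of its axis and its rim no more than 4.5 mm above the valve's top face, the robot touches it and presses so that the seal ring is squeezed by more than 3 mm of its 5 mm; the pump lever is back up (below 0.08 rad) (all of step 7 and value of joint pump_lever below 0.08 rad); the arm keeps its last pose, push and grip.
It fails at once if another thing on the bench is pushed away or knocked over (moved more than 40 mm) (distance of any of cap_small, cap_wide, spare_valve, wrench, screwdriver, oil_can, parts_tray, carton from where it was at the start of the episode above 0.04 m).
It also fails if it takes over 72 s, if anything falls off the work surface, if the arm or the gripper's body presses on something with over 40 N, if the wrist force passes 120 N, or if a joint passes its speed limit or range.

ROBOT

A 7-joint arm with a two-finger parallel gripper is mounted at the origin on the work surface. World frame = base frame: x ahead of the robot, y to its left, z up, the work surface at z = 0. Lengths are in m, angles in rad, forces in N, time in s.
With the tool pointing down it reaches from about 0.4 to 0.9 m from the base axis. Payload 5.6 kg.
Tool frame: the origin (TCP) lies midway between the tips of the shut fingers; the grasp point (between the pads) lies 19 mm behind it; z points along the fingers, y is the line along which they close (so a half turn about z gives the same grasp; the last joint's range is limited). The gripper opens to 92 mm and grips with 3 to 60 N. Pads are 20 mm wide; open, the fingers measure 128 mm over their backs; the gripper's body (75 mm by 189 mm) begins 69 mm behind the grasp point.
Start: joints at [-1.31, 0.468, -0.012, 1.603, 0.006, 1.071, -0.056], TCP at [0.194, 0.62, 0.215] pointing down, gripper open.
Joint ranges: [-2.53, 2.53], [-0.31, 2.02], [-1.57, 1.55], [0.28, 2.44], [-1.29, 4.43], [0.15, 1.84], [-2.92, 2.92]. Speed limits (rad/s): [2.57, 2.57, 3.14, 3.14, 3.14, 3.14, 3.14].

INTERFACE

Orientations are given as a 3x3 rotation matrix whose columns are the frame's x, y, z axes.
In Python, from station import env, effector, solver, viewer, workorder, search_frame, tip_of gives the robot as it stands. Calls block until the motion is done:
- env.reach(position, orientation): joint-space move of the TCP to a pose.
- env.movel(position, frame=None, rate=0.15): straight line of the TCP; frame=None keeps the orientation; rate is the mean speed in m/s.
- env.goto_joints(angles): joint-space move.
- effector.release() and effector.grasp(squeeze=None): open the fingers fully, or close them until they stop; squeeze is the grip in N (None keeps the last).
- env.pause(seconds).
- solver.inverse_kinematics(position, orientation): joint angles nearest the present ones, or None.
- env.sense(): the state.
- viewer.read_camera(name): name is "scene" or "top" or "wrist"; returns (picture, depth): 480x640x3 uint8, red, green, blue; 480x640 float32, m along the optical axis (not along the pixel's ray), 0 where there is no reading.
- viewer.camera_info(name): a dict with "intrinsics" (3x3 intrinsics, pixels), "eye" and "rotation" of the camera in the world; the wrist camera has in their place "T_tool_cam" (4x4, takes a point from camera to tool coordinates, whose origin is the TCP and whose axes are the flange's). Camera axes: x right, y up, looking along -z (the intrinsics and any distortion apply to the point x, -y, -z); pixel columns grow to the right and rows downward; lengths in m; the calibration is good to about 2 mm. A picture is of the moment at which its call begins: read the wrist's pose just before it. camera_info takes no time and is no camera call.
A pose or a line that the arm cannot do raises env.PlanningError and nothing moves.
- workorder.finish_job(): hands the job in; it is judged then, once.
Trained networks look in the newest picture that a camera, given by its name, has taken for a name from the list of things; names that differ only in an ending like _2 or _b are one class to them, and where a whole thing is asked for, a point or a joint stands for the part that bears it (a point fixed in the world has none). Each returns a list of dicts, best first, with "score" (0 to 1); they miss things now and then, are a little off and sometimes report something else, mostly with a low value. They report only what shows in the picture. A call takes as long as a camera call. They do not tell look-alikes from the thing itself.
- search_frame(camera, name): "at" ([x, y, z] in m, in world coordinates, good to about 4 mm: the middle of the surface that is visible of it).
- tip_of(camera, name): "at" ([x, y, z] in m, in world coordinates, good to about 4 mm: a listed point, or the origin of a listed thing).
The state is a dict: "t": time; "joint_positions": joint angles; "joint_velocities": joint speeds; "tau": joint torques, N m; "ee_pos": TCP position; "tcp_rot": TCP orientation; "wrist_force": force on the tool from outside, world axes, zero at the start; "moment": the same for the moment, N m; "gripper_width": finger opening in m; "grasp_force": force on a finger pad.
Only numpy, scipy, OpenCV 4.12 (cv2) and the standard library are available. Lean on these libraries where they do the work, as an engineer would, in place of code of your own. Each camera call takes 0.05 s, during which the arm holds its last target. There are 200 camera calls.

## Working session

There is one attempt and no reset: what is moved stays moved. The work goes in short steps, each a Python script; the robot and the scene stay as the last script left them, time stands still between calls to the robot, and variables do not carry over. Pictures are saved under pics/ and viewed, at most 10 in all, crops included, and the job is handed in when it is done.

```bash
ls; mkdir -p pics; python3 - <<'E'
from station import *
import cv2,numpy as np
np.set_printoptions(precision=4,suppress=True)
for c in ("scene","top"):
    p,d=viewer.read_camera(c); cv2.imwrite(f"pics/{c}1.png",p[...,::-1]); np.save(f"pics/{c}1.npy",d)
    print(c,viewer.camera_info(c))
    for n in ("paddle","lever_pivot","stud_base","cap","cap_top","cap_small","cap_wide","valve","stand","spare_valve","oil_can","carton"):
        print(n,[(np.round(r["at"],4).tolist(),round(r["score"],2)) for r in tip_of(c,n)[:4]])
print(env.sense())
E
```

```text
pics
scene {'intrinsics': array([[549.5041,   0.    , 318.2744],
       [  0.    , 549.5041, 242.1169],
       [  0.    ,   0.    ,   1.    ]]), 'eye': array([ 1.4474, -0.5959,  0.9033]), 'rotation': array([[ 0.5683, -0.4468,  0.6909],
       [ 0.8227,  0.3238, -0.4673],
       [-0.0149,  0.834 ,  0.5516]])}
paddle [([0.561, 0.2405, 0.2557], 0.67), ([0.7168, 0.249, 0.1478], 0.43)]
lever_pivot [([0.7161, 0.2502, 0.149], 0.83), ([0.5608, 0.2453, 0.2534], 0.36)]
stud_base [([0.6673, -0.0514, 0.0983], 0.75)]
cap [([0.4174, -0.0442, -0.0035], 0.86), ([0.5066, 0.1116, 0.0014], 0.62), ([0.4729, 0.0202, 0.0034], 0.56), ([0.534, -0.0517, -0.0004], 0.54)]
cap_top [([0.413, -0.0416, 0.0382], 0.66), ([0.5032, 0.1074, 0.0407], 0.63), ([0.538, -0.0549, 0.0402], 0.54), ([0.4757, 0.0256, 0.041], 0.51)]
cap_small [([0.4521, -0.1155, -0.003], 0.47)]
cap_wide [([0.4519, -0.2429, -0.0034], 0.65), ([0.661, 0.0646, 0.0025], 0.55), ([0.7179, 0.2526, 0.1486], 0.38)]
valve [([0.6648, -0.0518, 0.0475], 0.65), ([0.6327, -0.3996, 0.0016], 0.25)]
stand [([0.6634, 0.0646, -0.0012], 0.7), ([0.4743, 0.0257, 0.0408]
[... 1278 characters left out ...]
, 0.64)]
oil_can [([0.6293, -0.3895, 0.0007], 0.98)]
carton [([0.6399, 0.4787, 0.0016], 0.73)]
{'t': 1.3, 'joint_positions': array([-1.31  ,  0.4675, -0.0116,  1.6027,  0.006 ,  1.0714, -0.0563]), 'joint_velocities': array([-0.0013,  0.0005, -0.0005,  0.0024, -0.001 ,  0.0003, -0.002 ]), 'tau': array([  0.    , -52.0413,  -0.0124, -24.4056,  -0.0566,   0.0115,
         0.    ]), 'ee_pos': array([0.1945, 0.6202, 0.2146]), 'tcp_rot': array([[-0.9542,  0.2992, -0.    ],
       [ 0.2992,  0.9542, -0.    ],
       [-0.    , -0.    , -1.    ]]), 'wrist_force': array([ 0.1985,  0.6225, -0.8181]), 'moment': array([-0.0239,  0.0287, -0.0068]), 'grasp_force': 0.0, 'gripper_width': 0.09200548568795755}
```

```bash
python3 - <<'E'
from station import viewer
import cv2,numpy as np
s=cv2.imread("pics/scene1.png")
i=viewer.camera_info("scene")
for n,q in dict(A=(.415,-.043,.04),B=(.505,.109,.04),C=(.475,.025,.04),D=(.537,-.05,.04),E=(.45,-.115,.04),F=(.454,-.243,.03),stud=(.666,-.05,.124)).items():
    v=i["rotation"].T@(np.array(q)-i["eye"]); u=i["intrinsics"]@[v[0],-v[1],-v[2]]; print(n,(u/u[2])[:2].round())
E
```

```text
A [273. 272.]
B [340. 269.]
C [307. 274.]
D [296. 297.]
E [256. 289.]
F [211. 312.]
stud [326. 298.]
```

View pics/scene1.png

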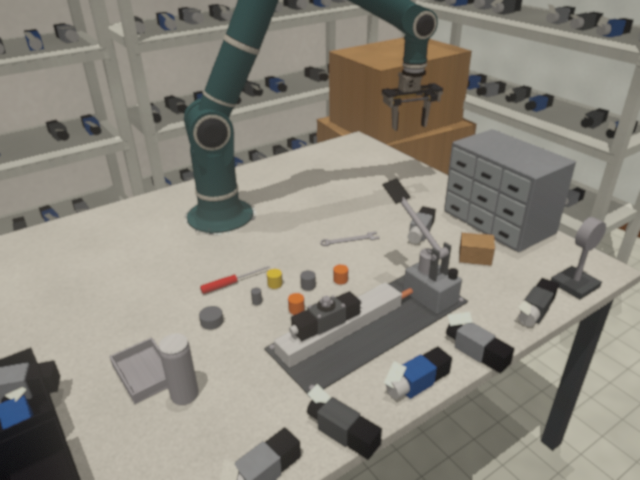

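View pics/top1.png

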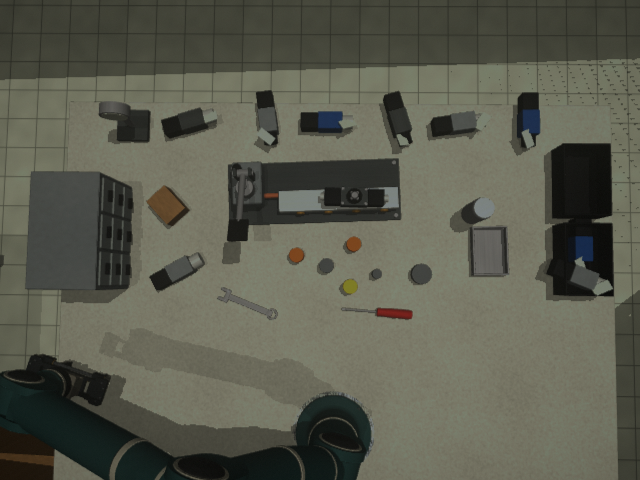

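```bash
cat > h.py <<'E'
from station import *
import numpy as np,cv2
np.set_printoptions(precision=4,suppress=True)
def down(yaw):  # closing axis (tool y) at angle yaw from world x
    y=np.array([np.cos(yaw),np.sin(yaw),0]); z=np.array([0,0,-1.]); return np.column_stack([np.cross(y,z),y,z])
def st(m=""):
    s=env.sense(); print(m,"t %.1f"%s["t"],s["ee_pos"],"F",s["wrist_force"],"w %.4f"%s["gripper_width"],"g %.1f"%s["grasp_force"]); return s
E
python3 - <<'E'
from h import *
s=cv2.imread("pics/scene1.png")[235:345,190:370]; cv2.imwrite("pics/crop1.png",cv2.resize(s,None,fx=4,fy=4,interpolation=cv2.INTER_CUBIC))
effector.grasp(10)
p=env.sense()["ee_pos"]; env.movel([p[0],p[1],.36]) 
for y in (np.pi/2,-np.pi/2,0,np.pi):
    print(y,solver.inverse_kinematics([.559,.244,.33],down(y)),solver.inverse_kinematics([.475,.025,.2],down(y)))
env.reach([.559,.244,.33],down(np.pi/2)); st()
viewer.read_camera("wrist")
for n in("paddle","lever_pivot"): print(n,[(np.array(r["at"]),r["score"]) for r in tip_of("wrist",n)[:2]])
E
```

```text
1.5707963267948966 [-0.6624  0.3069  0.2527  1.5808 -0.0793  1.2639  1.1737] [-0.6363  0.198   0.5835  2.0623 -0.1369  0.9179  1.5924]
-1.5707963267948966 [-0.9453  0.3355  0.6287  1.5994 -0.2039  1.2733 -1.8539] [-0.8038  0.2192  0.7831  2.0706 -0.1935  0.9235 -1.4859]
0 [-0.8325  0.3186  0.4756  1.5922 -0.1508  1.2674 -0.3322] [-0.7194  0.2066  0.6815  2.0666 -0.1632  0.9201  0.0509]
3.141592653589793 [-0.495   0.3079  0.0368  1.569  -0.0117  1.2649  2.6852] [ 0.9016  0.542  -1.3006  1.978   0.5965  1.0864  2.4788]
 t 5.7 [0.5585 0.2454 0.3299] F [ 0.1341 -0.4527  0.6447] w 0.0007 g 0.0
paddle [(array([0.555 , 0.2452, 0.2574]), 0.79), (array([ 0.6662, -0.0531,  0.098 ]), 0.31)]
lever_pivot [(array([0.5575, 0.2471, 0.2558]), 0.71), (array([ 0.4517, -0.1152,  0.0018]), 0.53)]
```

View pics/crop1.png

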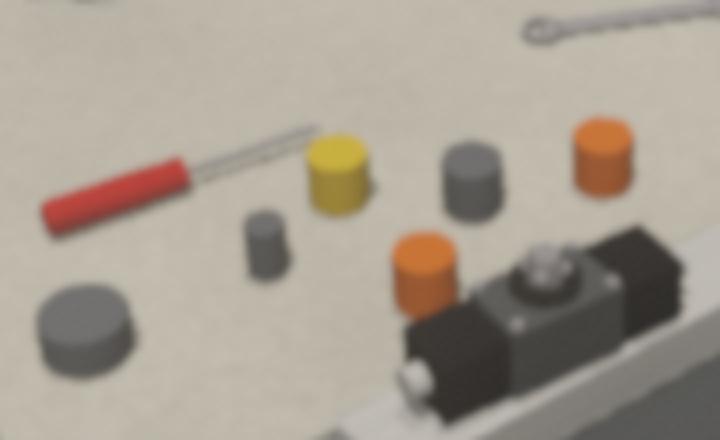

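The scene picture shows three grey cylinders: narrow at (256,289), middle at (307,274), wide at (211,312). The orange ones at (340,269) and (296,297) and the yellow one at (273,272) are decoys. The crop confirms that the plain grey, mid-sized one at (307,274) is the cap, at about (0.475, 0.025).

First I'll do one pump stroke and check it.

```bash
python3 - <<'E'
from h import *
env.movel([.557,.244,.27]); st("top")
env.movel([.532,.243,.18]); st("mid")
env.movel([.527,.243,.122]); st("low")
env.movel([.527,.243,.116]); env.pause(.15); st("bottom")
viewer.read_camera("scene"); print([(np.array(r["at"]),r["score"]) for r in tip_of("scene","paddle")[:2]])
E
```

```text
top t 6.4 [0.5573 0.2443 0.2705] F [-0.2723  0.4789  0.1726] w 0.0003 g 0.0
mid t 7.1 [0.5335 0.2437 0.182 ] F [0.6855 0.7422 5.5005] w 0.0005 g 2.8
low t 7.7 [0.5285 0.2433 0.1239] F [ 0.4136 -0.2123  8.8796] w 0.0005 g 4.0
bottom t 8.1 [0.5291 0.2434 0.1208] F [-5.2221 -2.8605 23.8832] w 0.0009 g 12.1
[(array([0.5294, 0.2401, 0.1188]), 0.77), (array([0.4762, 0.025 , 0.0426]), 0.72)]
```

```bash
python3 - <<'E'
from h import *
def up():
    env.movel([.532,.243,.18],rate=.2); env.movel([.557,.244,.28],rate=.2); env.pause(.4); st("up")
up()
viewer.read_camera("scene"); print([(np.array(r["at"]),r["score"]) for r in tip_of("scene","paddle")[:1]])
for k in range(2):
    env.movel([.532,.243,.18],rate=.2); env.movel([.527,.243,.117]); env.pause(.15); st("bottom")
    up()
viewer.read_camera("scene"); print([(np.array(r["at"]),r["score"]) for r in tip_of("scene","paddle")[:1]])
env.movel([.557,.244,.34],rate=.25); effector.release()
env.reach([.475,.025,.2],down(0)); st()
p,d=viewer.read_camera("wrist"); cv2.imwrite("pics/w1.png",p[...,::-1])
for n in("cap_top","cap","stud_base"): print(n,[(np.array(r["at"]),round(r["score"],2)) for r in tip_of("wrist",n)[:4]])
# own measurement: centroid of grey top surface by depth
s=env.sense(); i=viewer.camera_info("wrist"); T=np.eye(4); T[:3,:3]=s["tcp_rot"]; T[:3,3]=s["ee_pos"]; T=T@i["T_tool_cam"]; K=i["intrinsics"]
v,u=np.mgrid[:480,:640]; P=np.stack([(u-K[0,2])/K[0,0]*d,-(v-K[1,2])/K[1,1]*d,-d,np.ones_like(d)],-1)@T.T
m=(np.hypot(P[...,0]-.475,P[...,1]-.025)<.04)&(P[...,2]>.034)&(P[...,2]<.05)&(d>0)
print(m.sum(),P[m][:,:3].mean(0),P[m][:,:2].min(0),P[m][:,:2].max(0)); print(i)
E
```

```text
up t 9.7 [0.5567 0.2439 0.2794] F [ 0.4989 -0.2838  0.461 ] w 0.0005 g 0.0
[(array([0.5591, 0.2401, 0.2567]), 0.93)]
bottom t 11.2 [0.5306 0.2436 0.1215] F [-0.9284 -1.7888 17.1939] w 0.0004 g 8.2
up t 12.7 [0.5567 0.2439 0.2795] F [-0.5467  0.5775  0.4047] w 0.0004 g 0.0
bottom t 14.1 [0.5306 0.2436 0.1215] F [-1.1584 -1.7196 16.7403] w 0.0007 g 8.2
up t 15.7 [0.5567 0.2439 0.2794] F [ 0.5411 -0.2904  0.6168] w 0.0001 g 0.0
[(array([0.5603, 0.2399, 0.2549]), 0.75)]
 t 18.6 [0.4759 0.0258 0.2006] F [ 0.7389 -0.3022  0.2584] w 0.0920 g 0.0
cap_top [(array([0.5006, 0.1079, 0.043 ]), 0.88), (array([0.4748, 0.0263, 0.0422]), 0.84), (array([ 0.5355, -0.0516,  0.0403]), 0.84), (array([ 0.4181, -0.0461,  0.0475]), 0.71)]
cap [(array([ 0.5382, -0.0509, -0.0008]), 0.87), (array([0.4776, 0.0254, 0.0049]), 0.82), (array([ 0.5048,  0.1136, -0.0017]), 0.77), (array([ 0.4187, -0.0448, -0.002 ]), 0.75)]
stud_base [(array([ 0.6657, -0.0525,  0.1018]), 0.55)]
1434 [0.4724 0.0245 0.0401] [0.4522 0.0035] [0.4927 0.0444]
{'intrinsics': array([[351.693 ,   0.    , 318.945 ],
       [  0.    , 351.693 , 240.1166],
       [  0.    ,   0.    ,   1.    ]]), 'T_tool_cam': array([[ 0.0008,  0.9694,  0.2454,  0.0674],
       [ 1.    , -0.0012,  0.0012, -0.0011],
       [ 0.0015,  0.2454, -0.9694, -0.1705],
       [ 0.    ,  0.    ,  0.    ,  1.    ]])}
```

```bash
cat >> h.py <<'E'
def cloud(name="wrist"):
    s=env.sense(); p,d=viewer.read_camera(name); i=viewer.camera_info(name); K=i["intrinsics"]; T=np.eye(4)
    if name=="wrist":
        T[:3,:3]=s["tcp_rot"]; T[:3,3]=s["ee_pos"]; T=T@i["T_tool_cam"]
    else: T[:3,:3]=i["rotation"]; T[:3,3]=i["eye"]
    v,u=np.mgrid[:480,:640]; P=np.stack([(u-K[0,2])/K[0,0]*d,-(v-K[1,2])/K[1,1]*d,-d,np.ones_like(d)],-1)@T.T
    P[d<=0]=np.nan; return p,P[...,:3]
def box(P,c,r,z0,z1):
    m=(np.hypot(P[...,0]-c[0],P[...,1]-c[1])<r)&(P[...,2]>z0)&(P[...,2]<z1)
    q=P[m]; lo,hi=q.min(0),q.max(0); print(m.sum(),"mean",q.mean(0),"mid",(lo+hi)/2,"size",hi-lo); return m,q
E
python3 - <<'E'
from h import *
env.movel([.473,.0245,.06],down(0),rate=.2); env.movel([.473,.0245,.009],rate=.08); st()
effector.grasp(45); env.pause(.2); st("grip")
p=env.sense()["ee_pos"]; env.movel([p[0],p[1],.22],rate=.2); st("lift")
p,P=cloud(); cv2.imwrite("pics/w2.png",p[...,::-1]); e=env.sense()["ee_pos"]; box(P,e,.03,e[2]+.02,e[2]+.045)
env.reach([.60,-.05,.24],down(0)); st()
p,P=cloud(); cv2.imwrite("pics/w3.png",p[...,::-1]); box(P,[.665,-.051],.02,.112,.135)
print([(np.array(r["at"]),round(r["score"],2)) for r in tip_of("wrist","stud_base")[:2]])
p,P=cloud("top"); box(P,[.665,-.051],.02,.112,.135)
E
```

```text
t 20.4 [0.4732 0.0244 0.0091] F [-0.3595  0.4375  0.7319] w 0.0924 g 0.0
grip t 21.5 [0.4731 0.0245 0.009 ] F [ 0.8522  0.7783 -0.294 ] w 0.0413 g 45.0
lift t 22.7 [0.4723 0.0244 0.219 ] F [-0.306  -0.2007 -0.6954] w 0.0417 g 45.0
8346 mean [0.4714 0.0272 0.2504] mid [0.4722 0.0256 0.2514] size [0.0578 0.0384 0.025 ]
 t 23.4 [ 0.5993 -0.0502  0.2385] F [-0.7249  0.1002 -0.5091] w 0.0418 g 45.0
734 mean [ 0.6613 -0.0496  0.1212] mid [ 0.6622 -0.0511  0.1193] size [0.0239 0.0249 0.0145]
[(array([ 0.6673, -0.052 ,  0.0999]), 0.87)]Traceback (most recent call last):
  File "<stdin>", line 9, in <module>
  File "h.py", line 17, in box
    q=P[m]; lo,hi=q.min(0),q.max(0); print(m.sum(),"mean",q.mean(0),"mid",(lo+hi)/2,"size",hi-lo); return m,q
                  ~~~~~^^^
    return umr_minimum(a, axis, None, out, keepdims, initial, where)
ValueError: zero-size array to reduction operation minimum which has no identity
```

View pics/w3.png

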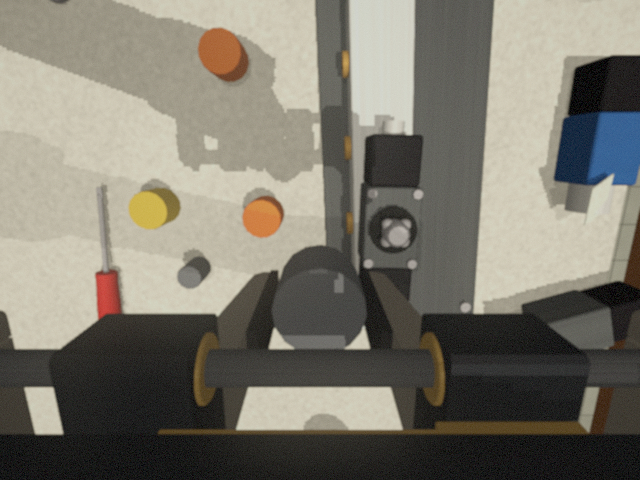

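```bash
python3 - <<'E'
from h import *
s=env.sense(); i=viewer.camera_info("wrist"); T=np.eye(4); T[:3,:3]=s["tcp_rot"]; T[:3,3]=s["ee_pos"]; T=T@i["T_tool_cam"]; K=i["intrinsics"]
def ray(u,v,z):
    r=T[:3,:3]@[(u-K[0,2])/K[0,0],-(v-K[1,2])/K[1,1],-1]; o=T[:3,3]; return o+r*(z-o[2])/r[2]
img=cv2.imread("pics/w3.png"); c=img[180:280,350:440]; cv2.imwrite("pics/crop3.png",cv2.resize(c,None,fx=6,fy=6,interpolation=cv2.INTER_CUBIC))
print("tip",ray(398,233,.124)); sc=[ray(*q,.099) for q in((372,194),(419,194),(368,265),(412,265))]; print(np.array(sc),np.mean(sc,0))
e=s["ee_pos"]; zt=e[2]+.031
print("cap L,R,top edges",ray(275,300,zt),ray(365,300,zt),ray(320,247,zt),e)
# top-camera
p,P=cloud("top"); cv2.imwrite("pics/t2.png",p[...,::-1])
E
```

```text
tip [ 0.6633 -0.0474  0.124 ]
[[ 0.644  -0.018   0.099 ]
 [ 0.6855 -0.0179  0.099 ]
 [ 0.6429 -0.0837  0.099 ]
 [ 0.6837 -0.0836  0.099 ]] [ 0.664  -0.0508  0.099 ]
cap L,R,top edges [ 0.579  -0.0433  0.2705] [ 0.6175 -0.0432  0.2705] [ 0.5982 -0.0197  0.2705] [ 0.599  -0.0488  0.2395]
```

View pics/crop3.png

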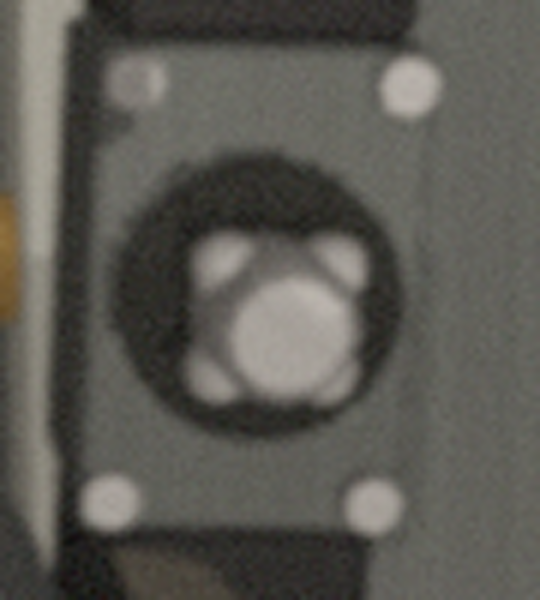

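```bash
python3 - <<'E'
from h import *
E=[]
for k in range(8):
    env.pause(.03); E.append(env.sense()["ee_pos"])
e=np.mean(E,0); print(e,np.std(E,0))
s=env.sense(); i=viewer.camera_info("wrist"); T=np.eye(4); T[:3,:3]=down(0); T[:3,3]=e; T=T@i["T_tool_cam"]; K=i["intrinsics"]
print(s["tcp_rot"])
def ray(u,v,z):
    u=350+u/6-.4;v=180+v/6-.4
    r=T[:3,:3]@[(u-K[0,2])/K[0,0],-(v-K[1,2])/K[1,1],-1]; o=T[:3,3]; return o+r*(z-o[2])/r[2]
print("tip",ray(295,337,.124),"ring",ray(258,293,.105),"balls",np.mean([ray(*q,.113) for q in((225,260),(340,262),(215,378),(335,378))],0),"screws",np.mean([ray(*q,.099) for q in((137,80),(411,86),(110,502),(374,506))],0))
img=cv2.imread("pics/w3.png")
c=img[230:360,250:390]; cv2.imwrite("pics/crop4.png",cv2.resize(cv2.convertScaleAbs(c,alpha=2),None,fx=4,fy=4))
E
```

```text
[ 0.5996 -0.0493  0.2402] [0.0002 0.0002 0.0001]
[[-0.0006  1.      0.0004]
 [ 1.      0.0006  0.0004]
 [ 0.0004  0.0004 -1.    ]]
tip [ 0.665  -0.0506  0.124 ] ring [ 0.6636 -0.0485  0.105 ] balls [ 0.6651 -0.0507  0.113 ] screws [ 0.6648 -0.0507  0.099 ]
```

View pics/crop4.png

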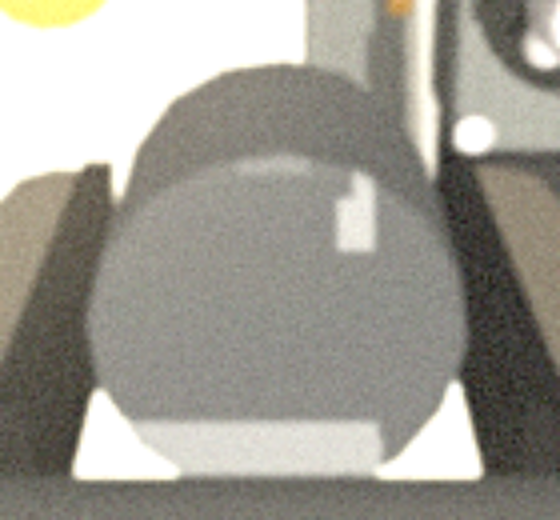

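```bash
python3 - <<'E'
from h import *
e=np.array([.5996,-.0493,.2402])
i=viewer.camera_info("wrist"); T=np.eye(4); T[:3,:3]=down(0); T[:3,3]=e; T=T@i["T_tool_cam"]; K=i["intrinsics"]
def ray(u,v,z=.2712):
    u=250+u/4-.4;v=230+v/4-.4
    r=T[:3,:3]@[(u-K[0,2])/K[0,0],-(v-K[1,2])/K[1,1],-1]; o=T[:3,3]; return o+r*(z-o[2])/r[2]
pts=np.array([ray(*q) for q in((88,310),(468,310),(278,153),(165,200),(395,200),(110,235),(450,240),(130,425),(385,465))])
f=np.linalg.lstsq(np.c_[2*pts[:,:2],np.ones(len(pts))],(pts[:,:2]**2).sum(1),rcond=None)[0]
r=np.sqrt(f[2]+f[0]**2+f[1]**2); print(f[:2]-e[:2],r); print(pts[:3]-e)
E
```

```text
[-0.0011 -0.0001] 0.02019294999554711
[[-0.0216  0.0023  0.031 ]
 [ 0.0192  0.0024  0.031 ]
 [-0.0012  0.0201  0.031 ]]
```

```bash
python3 - <<'E'
from h import *
X,Y=.6661,-.0508
env.movel([X,Y,.16],rate=.2); env.pause(.2); e=st()["ee_pos"]
for z in (.14,.134,.130,.127,.124):
    env.movel([X,Y,z],rate=.05); s=st(z)
    if abs(s["wrist_force"][2])>30 or np.hypot(*s["wrist_force"][:2])>12: break
E
```

```text
t 24.7 [ 0.6663 -0.0509  0.1616] F [-0.1632  0.1948 -0.279 ] w 0.0419 g 45.0
0.14 t 25.2 [ 0.666  -0.0509  0.1396] F [-0.0189 -0.1457 -1.6043] w 0.0415 g 45.0
0.134 t 25.5 [ 0.6659 -0.0508  0.1336] F [ 0.01    0.1455 -0.8784] w 0.0416 g 45.0
0.13 t 25.8 [ 0.6659 -0.0508  0.1297] F [ 0.3466 -0.0341 -1.3391] w 0.0415 g 45.0
0.127 t 26.0 [ 0.6655 -0.0507  0.1272] F [-2.6066 -0.3386  4.0342] w 0.0417 g 45.0
0.124 t 26.3 [ 0.6658 -0.0507  0.1245] F [-4.5069  0.8098  5.9139] w 0.0416 g 45.0
```

```bash
python3 - <<'E'
from h import *
effector.grasp(60)
X,Y=.6655,-.0508
for z in (.121,.118,.115,.112,.110,.108,.106):
    env.movel([X,Y,z],rate=.05); s=st(z)
    if abs(s["wrist_force"][2])>30 or np.hypot(*s["wrist_force"][:2])>12: break
env.pause(.3); st("end")
E
```

```text
0.121 t 26.7 [ 0.6652 -0.0506  0.1208] F [-1.8386 -0.0156  1.0847] w 0.0413 g 60.0
0.118 t 27.0 [ 0.6646 -0.0504  0.1156] F [  1.591    0.202  -12.9724] w 0.0417 g 60.0
0.115 t 27.2 [ 0.6649 -0.0505  0.1142] F [ -0.8069   0.1415 -10.2879] w 0.0415 g 60.0
0.112 t 27.5 [ 0.6657 -0.0508  0.113 ] F [-4.0487  1.6055  2.0724] w 0.0413 g 60.0
0.11 t 27.7 [ 0.6661 -0.0509  0.1116] F [-5.3675  1.5983  8.0292] w 0.0415 g 60.0
0.108 t 28.0 [ 0.666  -0.0509  0.1101] F [-6.5388  2.4569 10.1733] w 0.0414 g 60.0
0.106 t 28.2 [ 0.6661 -0.0509  0.109 ] F [-7.8586  1.4995 15.41  ] w 0.0417 g 60.0
end t 28.5 [ 0.6661 -0.0509  0.109 ] F [-7.8723  2.4633 15.7728] w 0.0416 g 60.0
```

```bash
python3 - <<'E'
from h import *
for z in(.1045,.103):
    env.movel([.665,-.051,z],rate=.05); env.pause(.3); st(z)
p,P=cloud("scene"); cv2.imwrite("pics/s5.png",cv2.resize(p[220:380,220:440,::-1],None,fx=3.6,fy=3.6))
for n in("cap","cap_top","paddle"): print(n,[(np.array(r["at"]),round(r["score"],2)) for r in tip_of("scene",n)[:5]])
E
```

```text
0.1045 t 29.1 [ 0.6661 -0.0509  0.1089] F [-10.5283   3.4515  22.5847] w 0.0413 g 60.0
0.103 t 29.6 [ 0.6661 -0.0509  0.1088] F [-13.6475   4.7648  30.9764] w 0.0415 g 60.0
cap [(array([ 0.4181, -0.0454, -0.007 ]), 0.79), (array([ 0.6621, -0.0526,  0.1001]), 0.52)]
cap_top [(array([ 0.5361, -0.0525,  0.0407]), 0.88), (array([ 0.6664, -0.0495,  0.1419]), 0.82), (array([ 0.4127, -0.0433,  0.0375]), 0.5)]
paddle [(array([0.5571, 0.244 , 0.2579]), 0.9)]
```

View pics/s5.png

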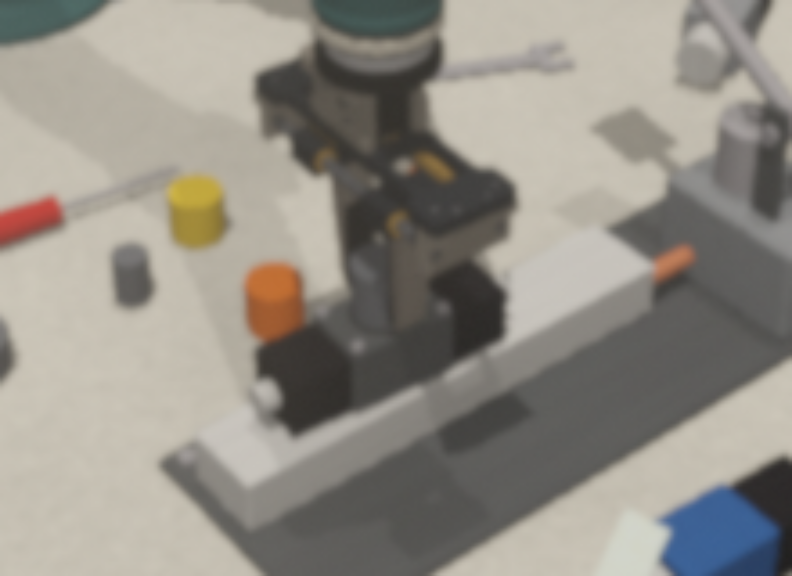

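The picture shows the cap at about (375,285) sitting upright on the valve, held by the fingers. The TCP stops hard at 0.109, so the rim is about 2 mm above the valve top. The lever is up.

```bash
python3 - <<'E'
from h import *
env.movel([.6655,-.051,.1045],rate=.05); env.pause(.5); st()
print(workorder.finish_job())
E
```

```text
t 30.6 [ 0.6661 -0.0509  0.1089] F [-11.2909   3.2354  24.0013] w 0.0417 g 60.0
the job is handed in; nothing more can be done
None
```

I gave the pump three full strokes, then snapped the middle-sized grey cap onto the stud and handed the job in with it pressed home on the seal ring at about 24 N and the lever up; `finish_job()` returned no verdict.

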